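Push the last screw jar home into the spring-packed jar rack

ROBOT

A 7-joint arm with a two-finger parallel gripper is mounted at the origin on a cart in front of the work surface, level with it; the furniture and walls round the work are solid. World frame = base frame: x ahead of the robot, y to its left, z up, the work surface at z = 0. Lengths are in mm, angles in rad, forces in N, time in s.
With the tool pointing down it reaches from about 425 to 950 mm from the base axis. Payload 16.7 kg.
Tool frame: the origin (TCP) lies where the fingers leave the gripper's body, on its centre line; the fingertips stand 97 mm ahead of it and the grasp point (between the pads) lies 78 mm ahead of it; z points along the fingers, y is the line along which they close (so a half turn about z gives the same grasp; the last joint's range is limited). The gripper opens to 94 mm and grips with 3 to 60 N. Pads are 16 mm wide; open, the fingers measure 119 mm over their backs; the gripper's body (75 mm by 177 mm) begins 78 mm behind the grasp point.
Start: joints at [-1.379, 0.426, 0.074, 1.606, -0.034, 1.111, -0.067], TCP at [225.62, 636.142, 302.667] pointing down, gripper open.
Joint ranges: [-2.85, 2.85], [-0.5, 2.14], [-1.23, 1.37], [0.21, 2.46], [-1.02, 4.16], [0.16, 2.05], [-2.73, 2.73]. Speed limits (rad/s): [1.89, 1.89, 2.39, 2.39, 3.01, 3.01, 3.01].

INTERFACE

Orientations are given as a 3x3 rotation matrix whose columns are the frame's x, y, z axes.
In Python, from bench import read_state, read_camera, finish_job gives the robot as it stands. The module is installed in compiled form; this text tells all that it offers.
- The arm moves only by the tool move_arm, never from a script. Its argument "motion" is a list of rows, each an object of numbers: "tx", "ty", "tz": the shift along the tool's x, y, z each as a share of 0.03 m, from -1 to 1; "wx", "wy", "wz": the turn, a rotation vector about the tool's x, y, z each as a share of 0.12 rad, from -1 to 1; "claw": the opening, from 0 (shut) to 1 (fully open). A call has 1 to 5 rows; each row shifts and turns the commanded pose from where the row before left it, along the tool's axes as they then stand; what a row does not reach is not made up. A row lasts 1/12 s, in which the tool goes at most 41.7 mm and 7.16 degrees, less where a joint would pass 70% of its speed; a pose out of reach is approached as far as the arm can. A call with a number of a shift or a turn outside -1 to 1 is refused whole. A call with a gripper value outside its range is refused whole. The fingers move at their own pace and stop on an object; "squeeze" is the grip in N (left out, the last holds). Time passes only in rows, so rows that do not move let the fingers close. It gives the time, the measured TCP pose, the force, the opening and the grip force at its end, in the units of the state.
- read_state(): the state, without advancing time (a new reading comes with each control period).
- read_camera(name): name is "scene" or "side" or "wrist"; returns a dict with "img" (400x640x3 uint8, red, green, blue), "z_map" (400x640 float32, mm along the optical axis (not along the pixel's ray), 0 where there is no reading), "mtx" (3x3 intrinsics, pixels), "D" ([k1, k2, p1, p2, k3] as OpenCV has them; the pictures are not rectified), "rvec" (rotation vector, rad) and "tvec" (3), from world to camera coordinates, as OpenCV has them; the wrist camera has in their place "mount" (4x4, takes a point from camera to tool coordinates, whose origin is the TCP and whose axes are the flange's). Camera axes: x right, y down, z forward; pixel columns grow to the right and rows downward; lengths in mm; the calibration is good to about 2 mm. A picture is of the moment at which its call begins: read the wrist's pose just before it.
- finish_job(): hands the job in; it is judged then, once.
The state is a dict: "time_s": time; "joint_pos": joint angles; "joint_velocities": joint speeds; "effort": joint torques, N m; "eef_pos": TCP position; "orientation": TCP orientation; "wrist_force": force on the tool from outside, world axes, zero at the start; "wrist_torque": the same for the moment, N m; "grip_width": finger opening in mm; "grasp_force": force on a finger pad.
Only numpy, scipy, OpenCV 4.12 (cv2) and the standard library are available. Lean on these libraries where they do the work, as an engineer would, in place of code of your own. Each camera call takes 0.05 s, during which the arm holds its last target. There are 200 camera calls.

TASK

Pick up the loose amber jar, bring it upright to the front of the opening in the jar rack's row, and push it in between the two middle jars so that it nudges them apart and comes into line and is pressed fully home against the aluminium back rail, whose exact depth you have to feel. Keep all the jars upright, push gently (glass: never ram a jar into the rail or into another jar) and do not disturb the glue bottle.

Things in the scene. Friction and masses are not known exactly. Their poses are not given: they have to be found in the camera images.
- rack: jar rack fixed to the bench, without a floor, open in front (own -x) and on top; x points to its back, y along the row; origin on the bench under the row's middle. Wooden cheeks, 38 mm high, from x = -30 to 52 mm: inner face of the +y one at y = 120 mm, outer one y = -178 to -190 mm. A red sprung follower, 36 mm high, closes the -y end of the row. Wooden back beam, 36 mm high, at x = 40 to 52 mm.
- rack_rail (a point): point of the rack at x = 24 mm, y = 0, z = 30 mm, axes as the rack's: mid-setting of the front face of the aluminium back rail (30 mm high). The rail is clamped up to 6 mm nearer or farther in x; its setting is not reported: push on until it is felt (a jar there has its centre 24 mm before it). Press the jar on it with 3 to 8 N; over 13 N may crack the glass.
- opening (a point): point of the rack's row line, x = 0, y = 0 (on the bench): the last jar ends up near this y. Before that the opening between jar_b and jar_c is 33 to 38 mm wide, less than a jar: they must slide aside and the follower give way 3 to 8 mm. That takes 8 to 18 N of push at first, fading to 3 to 8 N as the jar comes into line; the rail is felt as a fresh rise.
- follower (a joint): travel of the red follower of the rack, in m: 0 at rest (its face at rack y = -112 mm), growing as the jars push it towards -y, 0.024 at most. Spring: 2 N at rest, 0.25 N more per mm. About 0.003 to 0.008 with five jars in the row, as they may stand slightly staggered.
- loose_jar: the jar to be put in, standing loose on the open bench beside the rack: amber screw jar with black lid, 48 mm diameter, 60 mm tall overall (the straight body goes up to 49 mm, the lid above it is 42 mm wide), about 0.2 kg; origin: centre of its underside, z up along its axis. 
- jar_a: jar of the row at the +y end, by the fixed cheek: amber screw jar with black lid, 48 mm diameter, 60 mm tall overall (the straight body goes up to 49 mm, the lid above it is 42 mm wide), about 0.2 kg; origin: centre of its underside, z up along its axis. 
- jar_b: second jar of the row, on the +y side of the opening: amber screw jar with black lid, 48 mm diameter, 60 mm tall overall (the straight body goes up to 49 mm, the lid above it is 42 mm wide), about 0.2 kg; origin: centre of its underside, z up along its axis. 
- jar_c: third jar of the row, on the -y side of the opening: amber screw jar with black lid, 48 mm diameter, 60 mm tall overall (the straight body goes up to 49 mm, the lid above it is 42 mm wide), about 0.2 kg; origin: centre of its underside, z up along its axis. 
- jar_d: jar of the row at the -y end, by the red follower: amber screw jar with black lid, 48 mm diameter, 60 mm tall overall (the straight body goes up to 49 mm, the lid above it is 42 mm wide), about 0.2 kg; origin: centre of its underside, z up along its axis. 
- glue_bottle: bystander: white glue bottle with orange nozzle, 52 mm diameter, 166 mm tall, standing on the bench beside the rack; origin at the centre of its underside. Leave it alone.

How it is judged:
By the outcome, as a careful person would: the job done as asked, in the order asked, and still so for the second after the job is handed in, with the robot touching nothing.
It also fails if it takes over 69 s, if anything falls off the work surface, if the arm or the gripper's body presses on something with over 40 N, if the wrist force passes 120 N, or if a joint passes its speed limit or range.

## Working session

There is one attempt and no reset: what is moved stays moved. The work goes in short steps, Python scripts to look and compute and a tool call to move; the robot and the scene stay as the last step left them, time stands still between calls to the robot, and variables do not carry over. Pictures are saved under pics/ and viewed, at most 10 in all, crops included, and the job is handed in when it is done.

Besides the shell and the picture viewer there is one more tool, called in YAML: its name, and indented under it one key for each argument. move_arm: Moves the arm, as the interface text tells. Its arguments: {"type":"object","properties":{"motion":{"type":"array"},"squeeze":{"type":"number"}},"required":["motion"]}

```bash
mkdir -p pics; cat > h.py <<'E'
import numpy as np, cv2
from bench import read_state, read_camera, finish_job
def pts(c, uv, z=None):
    """world points of pixels: on plane height z, or by depth map if z is None"""
    uv=np.asarray(uv,float).reshape(-1,2)
    n=cv2.undistortPoints(uv[:,None],c['mtx'],c['D'])[:,0]
    r=np.c_[n,np.ones(len(n))]
    if 'rvec' in c:
        R=cv2.Rodrigues(np.array(c['rvec'],float))[0].T; o=-R@np.ravel(c['tvec'])
    else:
        s=c['state']; M=np.array(c['mount']); T=np.array(s['orientation'])
        R=T@M[:3,:3]; o=T@M[:3,3]+np.array(s['eef_pos'])
    d=r@R.T
    if z is None:
        k=c['z_map'][uv[:,1].astype(int),uv[:,0].astype(int)][:,None]
    else: k=((z-o[2])/d[:,2])[:,None]
    return o+d*k
def cam(n):
    s=read_state(); c=read_camera(n); c['state']=s; return c
def save(c,f): cv2.imwrite('pics/'+f,c['img'][:,:,::-1])
E
python3 - <<'E'
from h import *
s=read_state(); print(s)
for n in ('scene','side','wrist'):
    c=cam(n); save(c,n+'0.png')
    np.savez(n+'0.npz',**{k:v for k,v in c.items() if k!='state'})
E
```

```text
{'time_s': 0.0, 'joint_pos': array([-1.37947793,  0.42676225,  0.07385536,  1.60663941, -0.03410383,
        1.11081854, -0.06708213]), 'joint_velocities': array([-6.87258202e-04,  7.86518340e-05,  4.02832847e-04, -5.74230677e-04,
        2.61766333e-04,  1.25282126e-03, -1.45033369e-03]), 'effort': array([-5.46688898e-04, -9.35828948e+01,  3.66656676e+00, -4.54188108e+01,
       -4.88531333e-02,  2.00807385e-02,  1.37582911e-04]), 'eef_pos': array([225.53662163, 635.84921673, 301.94119822]), 'orientation': array([[-9.42474572e-01,  3.34277658e-01, -3.59833476e-04],
       [ 3.34277836e-01,  9.42473653e-01, -1.31969973e-03],
       [-1.02012563e-04, -1.36406779e-03, -9.99999064e-01]]), 'wrist_force': array([0.37274177, 0.26051485, 0.83520916]), 'wrist_torque': array([-0.0530784 ,  0.00854716,  0.01583935]), 'grasp_force': 0.0, 'grip_width': 94.13697827895854}
```

View pics/scene0.png

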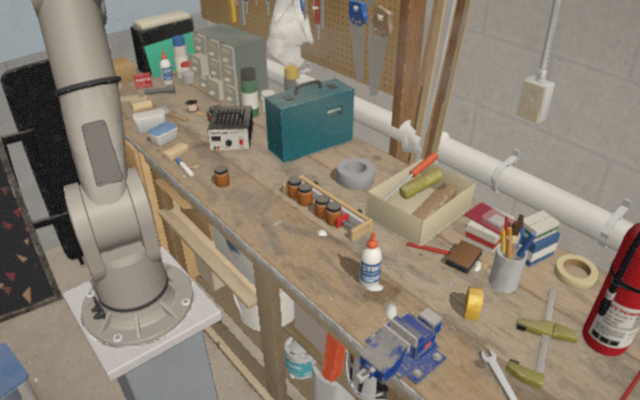

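View pics/side0.png

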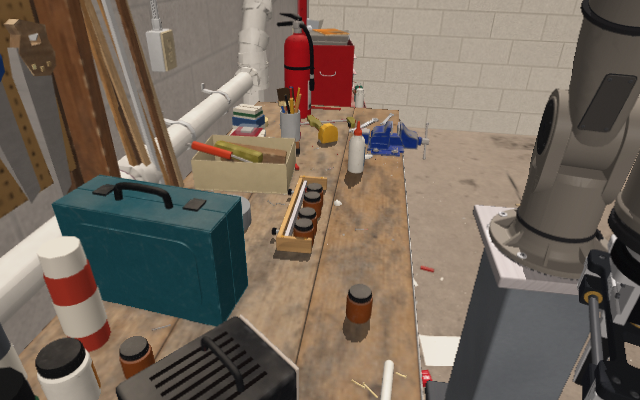

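The scene view shows the loose jar at (222,177), the rack's row from (293,186) to (333,213) and the glue bottle at (371,262). The side view has the loose jar at (358,303) and the rack at about (303,215). Next I measure lid and rack positions by height.

```bash
cat > m.py <<'E'
from h import *
def lids(c,box,zr=(50,66),dark=70):
    x0,y0,x1,y1=box
    v,u=np.mgrid[y0:y1,x0:x1]; uv=np.c_[u.ravel(),v.ravel()]
    P=pts(c,uv); z=P[:,2].reshape(u.shape); g=c['img'][y0:y1,x0:x1].max(2)
    m=((z>zr[0])&(z<zr[1])&(g<dark)).astype(np.uint8)
    n,l,st,ce=cv2.connectedComponentsWithStats(m)
    for i in range(1,n):
        if st[i,4]<15: continue
        Q=P.reshape(*u.shape,3)[l==i]; q=Q[Q[:,2]>57]
        print('lid px',ce[i]+[x0,y0],st[i,4],'mean',Q.mean(0).round(1),'top',q.mean(0).round(1),'rng',q[:,:2].min(0).round(0),q[:,:2].max(0).round(0))
E
python3 - <<'E'
from m import *
for n,box,b2 in (('scene',(205,160,240,190),(275,170,375,240)),('side',(335,275,380,330),(265,170,335,255))):
    c=dict(np.load(n+'0.npz')); print(n); lids(c,box); lids(c,b2)
    x0,y0,x1,y1=b2; I=cv2.resize(c['img'][y0:y1,x0:x1],None,fx=6,fy=6)
    cv2.imwrite(f'pics/{n}_crop.png',I[:,:,::-1])
c=dict(np.load('side0.npz')); print(pts(c,[(357,150)]),pts(dict(np.load('scene0.npz')),[(371,262)]))
E
```

```text
scene
lid px [220.63157895 171.94736842] 19 mean [438.6 303.3  55.3] top [430.4 305.6  57.5] rng [426. 298.] [437. 311.]
lid px [293.93333333 183.46666667] 15 mean [577.2  94.7  55.1] top [584.3  85.7  58.3] rng [583.  85.] [585.  87.]
lid px [320.82352941 202.41176471] 17 mean [576.1 -34.9  54.2] top [578.6 -43.3  58. ] rng [569. -49.] [588. -34.]
lid px [332.4 209.5] 20 mean [578.4 -83.5  54.6] top [575.1 -91.8  59.1] rng [572. -93.] [578. -91.]
side
lid px [359.056 298.304] 125 mean [447.8 334.3  56.1] top [447.5 333.6  58.9] rng [427. 318.] [467. 341.]
lid px [314.80434783 189.63043478] 46 mean [588.6 -59.1  56.7] top [589.  -58.1  59.2] rng [573. -70.] [611. -52.]
lid px [311.71641791 199.04477612] 67 mean [589.   -9.6  55.7] top [589.2  -8.7  59.2] rng [572. -23.] [611.  -2.]
lid px [306.58730159 215.55555556] 63 mean [588.2  73.1  56.8] top [587.4  73.   59.1] rng [569.  59.] [608.  81.]
lid px [302.92771084 227.60240964] 83 mean [587.9 124.6  56.2] top [588.2 124.2  59.1] rng [570. 108.] [610. 131.]
[[ 492.86153865 -294.27410954   80.21324444]] [[ 476.9891912  -338.3566892    89.16366981]]
```

View pics/scene_crop.png

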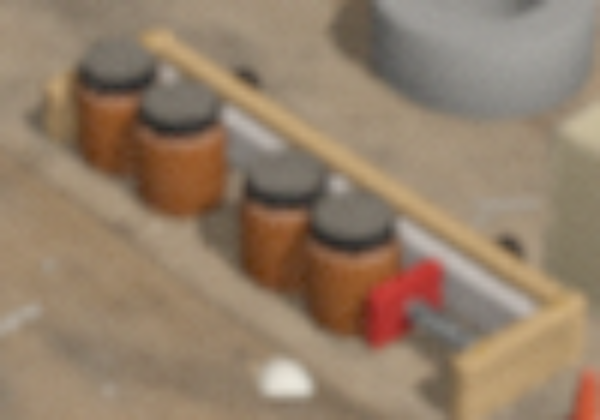

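View pics/wrist0.png

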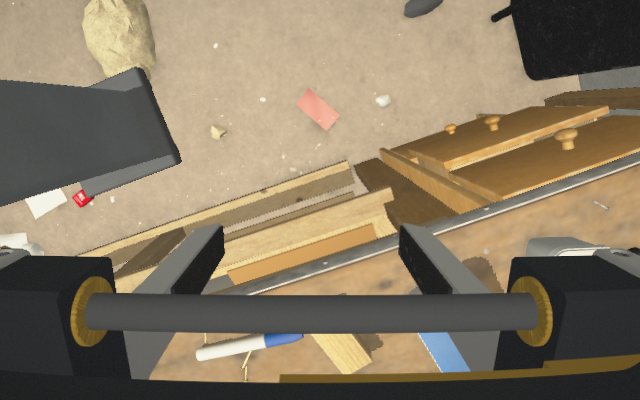

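The scene crop shows jars a/b at the left, the gap, then c/d, with the red follower at the right end and the beam and rail behind. The wrist view shows only the bench edge, so it isn't useful yet. I'll get the rack yaw from the beam and check where the wrist camera looks.

```bash
python3 - <<'E'
from h import *
for n,(x0,y0,x1,y1) in (('scene',(275,165,375,240)),('side',(265,170,335,255))):
    c=dict(np.load(n+'0.npz')); v,u=np.mgrid[y0:y1,x0:x1]
    P=pts(c,np.c_[u.ravel(),v.ravel()]); col=c['img'][y0:y1,x0:x1].reshape(-1,3).astype(int)
    m=(P[:,2]>33)&(P[:,2]<39.5)&(P[:,0]>612)&(P[:,0]<665)&(col[:,0]>140)&(col[:,0]-col[:,2]>35)
    Q=P[m]; print(n,m.sum(),Q.min(0).round(),Q.max(0).round())
    a=cv2.fitLine(Q[:,:2].astype(np.float32),cv2.DIST_HUBER,0,.01,.01).ravel(); print(a)
    for lo in range(-180,150,40):
        q=Q[(Q[:,1]>=lo)&(Q[:,1]<lo+40)]
        if len(q): print(lo,len(q),q[:,0].mean().round(1),q[:,0].min().round(1),q[:,0].max().round(1))
    r=(col[:,0]>130)&(col[:,1]<70)&(P[:,2]>15)&(P[:,2]<45); print('red',r.sum(),P[r].mean(0),P[r].min(0),P[r].max(0))
c=dict(np.load('wrist0.npz')); c['state']=read_state(); print(c['mount'],c['mtx'])
print(pts(c,[(320,200),(320,20),(320,330)],0))
E
```

```text
scene 126 [ 612. -177.   33.] [649. 142.  39.]
[ 6.4961016e-03  9.9997890e-01  6.3998248e+02 -2.2610130e+01]
-180 42 632.3 612.5 649.2
-140 10 637.1 613.5 648.3
-100 13 642.3 636.1 647.7
-60 8 642.2 637.6 647.1
-20 10 642.5 638.2 646.1
20 12 640.5 632.5 645.3
60 10 641.1 635.5 645.5
100 19 638.2 631.3 644.8
140 2 638.7 634.3 643.1
red 65 [ 592.91746445 -107.28303229   27.42278906] [ 573.1147945 -111.3952734   15.1195854] [614.71739358 -94.07147113  36.91505447]
side 332 [ 612. -176.   33.] [651. 150.  39.]
[ 1.9297788e-02 -9.9981380e-01  6.4209851e+02  9.6109524e+00]
-180 39 634.9 612.5 651.1
-140 26 645.3 639.7 650.6
-100 28 644.8 639.8 650.4
-60 31 644.1 639.3 650.6
-20 33 643.7 638.0 649.1
20 38 643.0 637.9 649.1
60 42 642.1 637.3 648.0
100 53 638.2 613.6 648.0
140 42 629.9 613.5 647.1<stdin>:11: RuntimeWarning: Mean of empty slice.
  ret = um.true_divide(
Traceback (most recent call last):
ValueError: zero-size array to reduction operation minimum which has no identity
```

```bash
python3 - <<'E'
from h import *
c=dict(np.load('wrist0.npz')); c['state']=read_state(); print(c['mount'].round(3),c['mtx'])
print(pts(c,[(320,200),(320,20),(320,330)],0).round())
T=np.array(c['state']['orientation']);d=np.array([447,328,302])-c['state']['eef_pos']
print((T.T@d).round(1))
R=np.array([[-1,.016,0],[-.016*-1*-1,1,0],[0,0,-1]]).T
print(cv2.Rodrigues(T.T@np.array([[-1,-.016,0],[-.016,1,0],[0,0,-1]]))[0].ravel())
E
```

```text
[[ 1.0000e-03 -9.7300e-01 -2.3000e-01  6.5406e+01]
 [ 1.0000e+00  1.0000e-03 -0.0000e+00 -3.3900e-01]
 [ 1.0000e-03 -2.3000e-01  9.7300e-01 -8.2941e+01]
 [ 0.0000e+00  0.0000e+00  0.0000e+00  1.0000e+00]] [[355.2265871    0.         311.1614512 ]
 [  0.         355.2265871  196.07822333]
 [  0.           0.           1.        ]]
[[257. 635.   0.]
 [ 79. 696.   0.]
 [413. 580.   0.]]
[-311.6 -216.2    0.4]
[-9.66007089e-04 -8.54792860e-05 -3.56758236e-01]
```

move_arm:
  motion:
    - {"wz":-0.99,"claw":1}
    - {"wz":-0.99}
    - {"wz":-0.99}
    - {"tx":-0.6,"ty":-0.9}
    - {"tx":-0.6,"ty":-0.9}
  squeeze: 15

```text
$.motion[0]: bad value
```

move_arm:
  motion:
    - {"tx":-0.7,"ty":-0.95}
    - {"tx":-0.7,"ty":-0.95}
    - {"tx":-0.7,"ty":-0.95}
    - {"tx":-0.7,"ty":-0.95}
    - {"tx":-0.7,"ty":-0.95}

```text
$.motion[0]: bad value
```

move_arm:
  motion:
    - {"tx":-0.7,"ty":-0.95}
    - {"tx":-0.7,"ty":-0.95}
    - {"tx":-0.7,"ty":-0.95}
    - {"tx":-0.5,"ty":-0.5}
    - {}

```text
$.motion[0]: bad value
```

move_arm:
  motion:
    - {"tx":0,"ty":0,"tz":0,"wx":0,"wy":0,"wz":-0.99,"claw":1}
    - {"tx":0,"ty":0,"tz":0,"wx":0,"wy":0,"wz":-0.99,"claw":1}
    - {"tx":0,"ty":0,"tz":0,"wx":0,"wy":0,"wz":-0.99,"claw":1}
    - {"tx":-0.6,"ty":-0.9,"tz":0,"wx":0,"wy":0,"wz":0,"claw":1}
    - {"tx":-0.6,"ty":-0.9,"tz":0,"wx":0,"wy":0,"wz":0,"claw":1}
  squeeze: 15

```text
time_s: 0.57
eef_pos: [261.5, 582.8, 301.9]
orientation: [[-1.0, -0.02, -0.001], [-0.02, 1.0, -0.001], [0.001, -0.001, -1.0]]
wrist_force: [1.5, -0.7, -0.6]
grip_width: 93.9
grasp_force: 0.0
```

move_arm:
  motion:
    - {"tx":-0.7,"ty":-0.95,"tz":0,"wx":0,"wy":0,"wz":0,"claw":1}
    - {"tx":-0.7,"ty":-0.95,"tz":0,"wx":0,"wy":0,"wz":0,"claw":1}
    - {"tx":-0.7,"ty":-0.95,"tz":0,"wx":0,"wy":0,"wz":0,"claw":1}
    - {"tx":-0.7,"ty":-0.95,"tz":0,"wx":0,"wy":0,"wz":0,"claw":1}
    - {"tx":-0.7,"ty":-0.95,"tz":0,"wx":0,"wy":0,"wz":0,"claw":1}

```text
time_s: 0.98
eef_pos: [370.4, 440.2, 302.6]
orientation: [[-1.0, -0.016, -0.0], [-0.016, 1.0, -0.0], [0.0, -0.0, -1.0]]
wrist_force: [1.3, 1.2, -0.2]
grip_width: 94.1
grasp_force: 0.0
```

move_arm:
  motion:
    - {"tx":-0.7,"ty":-0.95,"tz":0,"wx":0,"wy":0,"wz":0,"claw":1}
    - {"tx":-0.7,"ty":-0.95,"tz":0,"wx":0,"wy":0,"wz":0,"claw":1}
    - {"tx":-0.7,"ty":-0.95,"tz":0,"wx":0,"wy":0,"wz":0,"claw":1}
    - {"tx":-0.5,"ty":-0.9,"tz":0,"wx":0,"wy":0,"wz":0,"claw":1}
    - {"tx":0,"ty":0,"tz":0,"wx":0,"wy":0,"wz":0,"claw":1}

```text
time_s: 1.4
eef_pos: [452.7, 324.8, 302.7]
orientation: [[-1.0, -0.008, 0.001], [-0.008, 1.0, -0.002], [-0.001, -0.002, -1.0]]
wrist_force: [0.5, -0.3, -0.2]
grip_width: 94.0
grasp_force: 0.0
```

```bash
python3 - <<'E'
from m import *
c=cam('wrist'); save(c,'w1.png'); print(c['state']['eef_pos'],c['state']['joint_pos'].round(2))
lids(c,(0,0,640,400),(54,64),90)
E
```

```text
[452.69721686 324.77251275 302.73046046] [-0.87  0.23  0.15  1.88 -0.04  1.03  0.88]
lid px [308.87640449 164.65168539] 89 mean [434.7 321.4  57.9] top [435.3 320.5  58.8] rng [428. 299.] [452. 339.]
lid px [491.13131313 270.41919192] 198 mean [540.3 507.6  59.1] top [540.3 507.6  60.6] rng [528. 498.] [553. 518.]
lid px [274.         379.82352941] 34 mean [675.6 284.4  56.1] top [675.9 285.3  58. ] rng [675. 280.] [676. 289.]
```

View pics/w1.png

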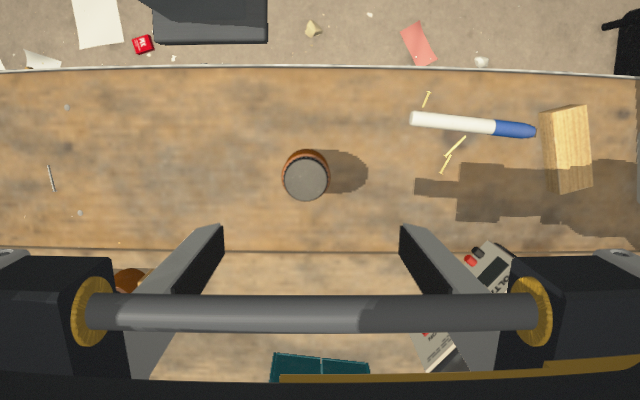

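The wrist view shows the jar lid at about (306,179), with open bench around it. I'll locate it by casting onto z = 60.

```bash
cat >> m.py <<'E'
def tops(c,box,zr=(56,64),amin=150,plane=60):
    x0,y0,x1,y1=box; v,u=np.mgrid[y0:y1,x0:x1]
    P=pts(c,np.c_[u.ravel(),v.ravel()]); z=P[:,2].reshape(u.shape)
    col=c['img'][y0:y1,x0:x1].astype(int); grey=(col.max(2)-col.min(2))<35
    m=((z>zr[0])&(z<zr[1])&grey).astype(np.uint8)
    m=cv2.morphologyEx(m,cv2.MORPH_OPEN,np.ones((3,3),np.uint8))
    n,l,st,ce=cv2.connectedComponentsWithStats(m)
    for i in range(1,n):
        if st[i,4]<amin: continue
        k,_=cv2.findContours((l==i).astype(np.uint8),cv2.RETR_EXTERNAL,cv2.CHAIN_APPROX_NONE)
        W=pts(c,max(k,key=len)[:,0]+[x0,y0],plane)
        (cx,cy),r=cv2.minEnclosingCircle(W[:,:2].astype(np.float32))
        print('top px',(ce[i]+[x0,y0]).round(),'area',st[i,4],'circle',round(cx,1),round(cy,1),'r',round(r,1))
E
python3 - <<'E'
from m import *
c=cam('wrist'); tops(c,(240,130,400,220)); s=c['state']; print(s['eef_pos'],np.array(s['orientation']).round(3))
E
```

```text
top px [302. 181.] area 1465 circle 448.2 318.2 r 20.6
[451.10121339 327.5985356  302.70341916] [[-1.    -0.01   0.   ]
 [-0.01   1.    -0.001]
 [-0.    -0.001 -1.   ]]
```

move_arm:
  motion:
    - {"tx":0.1,"ty":-0.31,"tz":0.5,"wx":0,"wy":0,"wz":0,"claw":1}
    - {"tx":0,"ty":0,"tz":0.9,"wx":0,"wy":0,"wz":0,"claw":1}
    - {"tx":0,"ty":0,"tz":0.9,"wx":0,"wy":0,"wz":0,"claw":1}
    - {"tx":0,"ty":0,"tz":0.7,"wx":0,"wy":0,"wz":0,"claw":1}
    - {"tx":0,"ty":0,"tz":0,"wx":0,"wy":0,"wz":0,"claw":1}

```text
time_s: 1.92
eef_pos: [444.2, 321.5, 208.9]
orientation: [[-1.0, -0.018, -0.004], [-0.018, 1.0, -0.004], [0.004, -0.004, -1.0]]
wrist_force: [-0.3, -0.7, -0.3]
grip_width: 93.9
grasp_force: 0.0
```

```bash
python3 - <<'E'
from m import *
c=cam('wrist'); tops(c,(150,60,450,300)); s=c['state']; print(s['eef_pos'],np.array(s['orientation']).round(3))
E
```

```text
top px [307. 218.] area 2755 circle 448.0 317.8 r 20.9
[444.22404527 321.47303564 208.93864434] [[-1.    -0.018 -0.004]
 [-0.018  1.    -0.004]
 [ 0.004 -0.004 -1.   ]]
```

move_arm:
  motion:
    - {"tx":0,"ty":0,"tz":0.5,"wx":0,"wy":0,"wz":0,"claw":1}
    - {"tx":0,"ty":0,"tz":0.9,"wx":0,"wy":0,"wz":0,"claw":1}
    - {"tx":0,"ty":0,"tz":0.8,"wx":0,"wy":0,"wz":0,"claw":1}
    - {"tx":0,"ty":0,"tz":0.5,"wx":0,"wy":0,"wz":0,"claw":1}
    - {"tx":0,"ty":0,"tz":0.3,"wx":0,"wy":0,"wz":0,"claw":1}

```text
time_s: 2.38
eef_pos: [446.2, 322.2, 122.4]
orientation: [[-1.0, -0.017, -0.0], [-0.017, 1.0, 0.0], [0.0, 0.0, -1.0]]
wrist_force: [-0.4, -0.7, 0.5]
grip_width: 94.1
grasp_force: 0.0
```

move_arm:
  motion:
    - {"tx":0,"ty":0,"tz":0,"wx":0,"wy":0,"wz":0,"claw":1}
    - {"tx":0,"ty":0,"tz":0,"wx":0,"wy":0,"wz":0,"claw":1}
    - {"tx":0,"ty":0,"tz":0,"wx":0,"wy":0,"wz":0,"claw":1}

```text
time_s: 2.63
eef_pos: [447.1, 321.9, 124.1]
orientation: [[-1.0, -0.016, 0.001], [-0.016, 1.0, 0.001], [-0.001, 0.001, -1.0]]
wrist_force: [0.1, 0.5, -0.2]
grip_width: 93.5
grasp_force: 0.0
```

move_arm:
  motion:
    - {"tx":-0.03,"ty":-0.13,"tz":0.3,"wx":0,"wy":0,"wz":0,"claw":1}
    - {"tx":0,"ty":0,"tz":0.3,"wx":0,"wy":0,"wz":0,"claw":1}
    - {"tx":0,"ty":0,"tz":0,"wx":0,"wy":0,"wz":0,"claw":1}
    - {"tx":0,"ty":0,"tz":0,"wx":0,"wy":0,"wz":0,"claw":0.6}
    - {"tx":0,"ty":0,"tz":0,"wx":0,"wy":0,"wz":0,"claw":0.45}

```text
time_s: 3.05
eef_pos: [447.5, 317.3, 104.6]
orientation: [[-1.0, -0.015, -0.0], [-0.015, 1.0, -0.0], [0.0, -0.0, -1.0]]
wrist_force: [0.8, 0.9, -0.3]
grip_width: 84.0
grasp_force: 0.0
```

move_arm:
  motion:
    - {"tx":0,"ty":0,"tz":0,"wx":0,"wy":0,"wz":0,"claw":0.4}
    - {"tx":0,"ty":0,"tz":0,"wx":0,"wy":0,"wz":0,"claw":0.4}
    - {"tx":0,"ty":0,"tz":0,"wx":0,"wy":0,"wz":0,"claw":0.4}
    - {"tx":0,"ty":0,"tz":0,"wx":0,"wy":0,"wz":0,"claw":0.4}
  squeeze: 20

```text
time_s: 3.38
eef_pos: [447.5, 317.4, 104.8]
orientation: [[-1.0, -0.016, 0.0], [-0.016, 1.0, 0.0], [-0.0, 0.0, -1.0]]
wrist_force: [-0.2, -0.8, 0.9]
grip_width: 57.3
grasp_force: 0.0
```

move_arm:
  motion:
    - {"tx":0,"ty":0,"tz":0,"wx":0,"wy":0,"wz":0,"claw":0.4}
    - {"tx":0,"ty":0,"tz":0,"wx":0,"wy":0,"wz":0,"claw":0.4}
    - {"tx":0,"ty":0,"tz":0,"wx":0,"wy":0,"wz":0,"claw":0.4}
    - {"tx":0,"ty":0,"tz":0,"wx":0,"wy":0,"wz":0,"claw":0.4}

```text
time_s: 3.72
eef_pos: [447.5, 317.4, 104.7]
orientation: [[-1.0, -0.016, 0.0], [-0.016, 1.0, 0.0], [-0.0, 0.0, -1.0]]
wrist_force: [0.1, -0.1, 2.3]
grip_width: 47.6
grasp_force: 20.0
```

move_arm:
  motion:
    - {"tx":0,"ty":0,"tz":-0.3,"wx":0,"wy":0,"wz":0,"claw":0.4}
    - {"tx":0,"ty":0,"tz":-0.8,"wx":0,"wy":0,"wz":0,"claw":0.4}
    - {"tx":0,"ty":0,"tz":-0.8,"wx":0,"wy":0,"wz":0,"claw":0.4}
    - {"tx":0,"ty":0,"tz":-0.8,"wx":0,"wy":0,"wz":0,"claw":0.4}
    - {"tx":0,"ty":0,"tz":-0.6,"wx":0,"wy":0,"wz":0,"claw":0.4}

```text
time_s: 4.13
eef_pos: [447.7, 317.3, 206.0]
orientation: [[-1.0, -0.015, 0.001], [-0.015, 1.0, 0.001], [-0.001, 0.001, -1.0]]
wrist_force: [0.3, 0.7, -1.5]
grip_width: 48.0
grasp_force: 20.0
```

move_arm:
  motion:
    - {"tx":0,"ty":-0.7,"tz":0,"wx":0,"wy":0,"wz":0,"claw":0.4}
    - {"tx":0,"ty":-0.9,"tz":0,"wx":0,"wy":0,"wz":0,"claw":0.4}
    - {"tx":0,"ty":-0.9,"tz":0,"wx":0,"wy":0,"wz":0,"claw":0.4}
    - {"tx":0,"ty":-0.9,"tz":0,"wx":0,"wy":0,"wz":0,"claw":0.4}
    - {"tx":0,"ty":-0.7,"tz":0,"wx":0,"wy":0,"wz":0,"claw":0.4}

```text
time_s: 4.55
eef_pos: [449.1, 192.2, 204.2]
orientation: [[-1.0, -0.015, -0.0], [-0.015, 1.0, -0.0], [0.0, -0.0, -1.0]]
wrist_force: [0.3, -0.2, -1.5]
grip_width: 47.9
grasp_force: 20.0
```

move_arm:
  motion:
    - {"tx":-0.6,"ty":-0.8,"tz":-0.6,"wx":0,"wy":0,"wz":0,"claw":0.4}
    - {"tx":-0.6,"ty":-0.8,"tz":-0.6,"wx":0,"wy":0,"wz":0,"claw":0.4}
    - {"tx":-0.6,"ty":-0.8,"tz":-0.6,"wx":0,"wy":0,"wz":0,"claw":0.4}
    - {"tx":-0.6,"ty":-0.8,"tz":-0.6,"wx":0,"wy":0,"wz":0,"claw":0.4}
    - {"tx":-0.6,"ty":-0.8,"tz":-0.6,"wx":0,"wy":0,"wz":0,"claw":0.4}

```text
time_s: 4.97
eef_pos: [541.6, 74.2, 295.3]
orientation: [[-1.0, -0.015, 0.0], [-0.015, 1.0, 0.0], [-0.0, 0.0, -1.0]]
wrist_force: [0.6, 1.5, -1.7]
grip_width: 47.9
grasp_force: 20.0
```

move_arm:
  motion:
    - {"tx":-0.6,"ty":-0.8,"tz":-0.6,"wx":0,"wy":0,"wz":0,"claw":0.4}
    - {"tx":-0.6,"ty":-0.8,"tz":-0.6,"wx":0,"wy":0,"wz":0,"claw":0.4}
    - {"tx":-0.6,"ty":0,"tz":0,"wx":0,"wy":0,"wz":0,"claw":0.4}
    - {"tx":0,"ty":0,"tz":0,"wx":0,"wy":0,"wz":0,"claw":0.4}
    - {"tx":0,"ty":0,"tz":0,"wx":0,"wy":0,"wz":0,"claw":0.4}

```text
time_s: 5.38
eef_pos: [596.0, 28.3, 329.7]
orientation: [[-1.0, -0.015, -0.001], [-0.015, 1.0, -0.0], [0.001, -0.0, -1.0]]
wrist_force: [-0.9, 0.4, -2.1]
grip_width: 47.8
grasp_force: 20.0
```

```bash
python3 - <<'E'
from m import *
c=cam('wrist'); save(c,'w2.png'); s=c['state']; print(s['eef_pos'],np.array(s['orientation']).round(3))
tops(c,(0,60,640,300)); np.savez('w2.npz',**c)
E
```

```text
[596.03168953  28.28702749 329.7442149 ] [[-1.    -0.015 -0.001]
 [-0.015  1.    -0.   ]
 [ 0.001 -0.    -1.   ]]
top px [213. 175.] area 1262 circle 593.3 -72.5 r 20.9
top px [259. 174.] area 1281 circle 591.2 -25.1 r 20.9
top px [341. 174.] area 1270 circle 591.0 56.9 r 20.9
top px [390. 175.] area 1273 circle 590.3 106.7 r 21.0
```

View pics/w2.png

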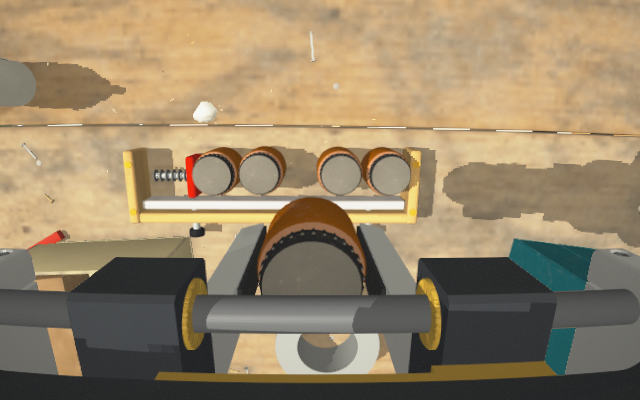

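The wrist view shows jar tops at px 213, 259, 341 and 390 (row 175), with the rail behind at row 205, the red follower at (193,175) and the jar in hand. The gap's midpoint is at world y ≈ 16. I'll set the jar down about 45 mm before the row.

move_arm:
  motion:
    - {"tx":0.8,"ty":-0.21,"tz":0,"wx":0,"wy":0,"wz":0,"claw":0.4}
    - {"tx":0.87,"ty":-0.2,"tz":0.3,"wx":0,"wy":0,"wz":0,"claw":0.4}
    - {"tx":0,"ty":0,"tz":0.9,"wx":0,"wy":0,"wz":0,"claw":0.4}
    - {"tx":0,"ty":0,"tz":0.9,"wx":0,"wy":0,"wz":0,"claw":0.4}
    - {"tx":0,"ty":0,"tz":0.9,"wx":0,"wy":0,"wz":0,"claw":0.4}

```text
time_s: 5.85
eef_pos: [544.9, 16.1, 239.3]
orientation: [[-1.0, -0.017, 0.001], [-0.017, 1.0, 0.001], [-0.001, 0.001, -1.0]]
wrist_force: [1.1, 1.2, -1.6]
grip_width: 47.4
grasp_force: 20.0
```

move_arm:
  motion:
    - {"tx":0,"ty":0,"tz":0.9,"wx":0,"wy":0,"wz":0,"claw":0.4}
    - {"tx":0,"ty":0,"tz":0.9,"wx":0,"wy":0,"wz":0,"claw":0.4}
    - {"tx":0,"ty":0,"tz":0.5,"wx":0,"wy":0,"wz":0,"claw":0.4}
    - {"tx":0,"ty":0,"tz":0,"wx":0,"wy":0,"wz":0,"claw":0.4}
    - {"tx":0,"ty":0,"tz":0,"wx":0,"wy":0,"wz":0,"claw":0.4}

```text
time_s: 6.27
eef_pos: [545.2, 15.9, 170.5]
orientation: [[-1.0, -0.016, -0.002], [-0.016, 1.0, -0.0], [0.002, -0.0, -1.0]]
wrist_force: [1.1, 0.2, -0.8]
grip_width: 47.7
grasp_force: 20.0
```

```bash
python3 - <<'E'
from h import *
s=read_state(); print(s['eef_pos'],s['joint_pos'].round(2))
c=dict(np.load('w2.npz',allow_pickle=True)); c['state']=c['state'].item()
hsv=cv2.cvtColor(c['img'],cv2.COLOR_RGB2HSV)
# profiles: along row 160 (cheeks, z38) and along columns (rail front edge z30, beam z36)
for u in (300,370): print(u,[(r,tuple(c['img'][r,u])) for r in range(192,226,2)])
for r in (160,): print([(u,tuple(c['img'][r,u])) for u in list(range(120,150,3))+list(range(400,426,2))])
print(pts(c,[(409,160),(421,160),(124,160)],38).round(1))
E
```

```text
[545.23314515  15.92237503 170.54721082] [-0.37  0.39  0.28  2.02 -0.15  0.75  1.58]
300 [(192, (np.uint8(223), np.uint8(196), np.uint8(148))), (194, (np.uint8(201), np.uint8(172), np.uint8(131))), (196, (np.uint8(137), np.uint8(127), np.uint8(113))), (198, (np.uint8(120), np.uint8(93), np.uint8(74))), (200, (np.uint8(110), np.uint8(63), np.uint8(17))), (202, (np.uint8(99), np.uint8(59), np.uint8(20))), (204, (np.uint8(101), np.uint8(63), np.uint8(32))), (206, (np.uint8(104), np.uint8(63), np.uint8(30))), (208, (np.uint8(105), np.uint8(63), np.uint8(27))), (210, (np.uint8(105), np.uint8(61), np.uint8(17))), (212, (np.uint8(107), np.uint8(62), np.uint8(23))), (214, (np.uint8(109), np.uint8(67), np.uint8(33))), (216, (np.uint8(107), np.uint8(63), np.uint8(28))), (218, (np.uint8(109), np.uint8(63), np.uint8(18))), (220, (np.uint8(111), np.uint8(63), np.uint8(10))), (222, (np.uint8(117), np.uint8(67), np.uint8(18))), (224, (np.uint8(150), np.uint8(108), np.uint8(78)))]
370 [(192, (np.uint8(210), np.uint8(183), np.uint8(143))), (194, (np.uint8(212), np.uint8(183), np.uint8(143))), (196, (
[... 1393 characters left out ...]
(np.uint8(154), np.uint8(146), np.uint8(129))), (404, (np.uint8(72), np.uint8(69), np.uint8(62))), (406, (np.uint8(127), np.uint8(87), np.uint8(54))), (408, (np.uint8(117), np.uint8(93), np.uint8(60))), (410, (np.uint8(128), np.uint8(101), np.uint8(64))), (412, (np.uint8(173), np.uint8(136), np.uint8(82))), (414, (np.uint8(173), np.uint8(135), np.uint8(80))), (416, (np.uint8(184), np.uint8(144), np.uint8(81))), (418, (np.uint8(241), np.uint8(210), np.uint8(119))), (420, (np.uint8(195), np.uint8(154), np.uint8(95))), (422, (np.uint8(133), np.uint8(118), np.uint8(96))), (424, (np.uint8(136), np.uint8(119), np.uint8(96)))]
[[ 577.5  131.5   38. ]
 [ 577.3  144.4   38. ]
 [ 581.8 -175.1   38. ]]
```

```bash
python3 - <<'E'
from h import *
c=dict(np.load('w2.npz',allow_pickle=True)); c['state']=c['state'].item()
print(pts(c,[(370,201.2)],30).round(1),pts(c,[(370,213),(370,222.5)],36).round(1))
E
```

```text
[[625.3  93.5  30. ]] [[637.3  93.2  36. ]
 [648.2  93.8  36. ]]
```

move_arm:
  motion:
    - {"tx":0,"ty":0,"tz":0.7,"wx":0,"wy":0,"wz":0,"claw":0.4}
    - {"tx":0,"ty":0,"tz":0.7,"wx":0,"wy":0,"wz":0,"claw":0.4}
    - {"tx":0,"ty":0,"tz":0.4,"wx":0,"wy":0,"wz":0,"claw":0.4}
    - {"tx":0,"ty":0,"tz":0,"wx":0,"wy":0,"wz":0,"claw":0.4}
    - {"tx":0,"ty":0,"tz":0,"wx":0,"wy":0,"wz":0,"claw":0.4}

```text
time_s: 6.68
eef_pos: [546.3, 15.6, 117.4]
orientation: [[-1.0, -0.016, -0.0], [-0.016, 1.0, -0.0], [0.0, -0.0, -1.0]]
wrist_force: [-0.5, 0.4, -2.2]
grip_width: 47.8
grasp_force: 20.0
```

move_arm:
  motion:
    - {"tx":0,"ty":0,"tz":0.25,"wx":0,"wy":0,"wz":0,"claw":0.4}
    - {"tx":0,"ty":0,"tz":0.13,"wx":0,"wy":0,"wz":0,"claw":0.4}
    - {"tx":0,"ty":0,"tz":0,"wx":0,"wy":0,"wz":0,"claw":0.4}
    - {"tx":0,"ty":0,"tz":0,"wx":0,"wy":0,"wz":0,"claw":0.4}

```text
time_s: 7.02
eef_pos: [546.1, 15.5, 105.4]
orientation: [[-1.0, -0.016, -0.0], [-0.016, 1.0, -0.0], [0.0, -0.0, -1.0]]
wrist_force: [0.9, 0.1, -0.7]
grip_width: 47.5
grasp_force: 20.0
```

move_arm:
  motion:
    - {"tx":0,"ty":0,"tz":0.02,"wx":0,"wy":0,"wz":0,"claw":0.4}
    - {"tx":0,"ty":0,"tz":0,"wx":0,"wy":0,"wz":0,"claw":0.4}
    - {"tx":0,"ty":0,"tz":0,"wx":0,"wy":0,"wz":0,"claw":0.55}
    - {"tx":0,"ty":0,"tz":0,"wx":0,"wy":0,"wz":0,"claw":0.7}
    - {"tx":0,"ty":0,"tz":0,"wx":0,"wy":0,"wz":0,"claw":0.85}

```text
time_s: 7.43
eef_pos: [546.2, 15.5, 104.8]
orientation: [[-1.0, -0.016, 0.0], [-0.016, 1.0, 0.0], [-0.0, -0.0, -1.0]]
wrist_force: [0.1, -0.3, -0.9]
grip_width: 61.9
grasp_force: 0.0
```

move_arm:
  motion:
    - {"tx":0,"ty":0,"tz":0,"wx":0,"wy":0,"wz":0,"claw":0.85}
    - {"tx":0,"ty":0,"tz":0,"wx":0,"wy":0,"wz":0,"claw":0.85}
    - {"tx":0,"ty":0,"tz":0,"wx":0,"wy":0,"wz":0,"claw":0.85}
    - {"tx":0,"ty":0,"tz":0,"wx":0,"wy":0,"wz":0,"claw":0.85}
    - {"tx":0,"ty":0,"tz":0,"wx":0,"wy":0,"wz":0,"claw":0.85}

```text
time_s: 7.85
eef_pos: [546.1, 15.5, 104.7]
orientation: [[-1.0, -0.016, -0.0], [-0.016, 1.0, -0.0], [0.0, -0.0, -1.0]]
wrist_force: [0.3, -0.1, 0.4]
grip_width: 80.0
grasp_force: 0.0
```

move_arm:
  motion:
    - {"tx":0.4,"ty":0,"tz":0,"wx":0,"wy":0,"wz":0,"claw":0.85}
    - {"tx":0.6,"ty":0,"tz":0,"wx":0,"wy":0,"wz":0,"claw":0.85}
    - {"tx":0.5,"ty":0,"tz":0,"wx":0,"wy":0,"wz":0,"claw":0.85}
    - {"tx":0,"ty":0,"tz":0,"wx":0,"wy":0,"wz":0,"claw":0.4}
    - {"tx":0,"ty":0,"tz":0,"wx":0,"wy":0,"wz":0,"claw":0}

```text
time_s: 8.27
eef_pos: [500.9, 14.9, 104.8]
orientation: [[-1.0, -0.016, 0.0], [-0.016, 1.0, 0.0], [-0.0, 0.0, -1.0]]
wrist_force: [0.9, 1.5, -0.2]
grip_width: 69.6
grasp_force: 0.0
```

move_arm:
  motion:
    - {"tx":0,"ty":0,"tz":0,"wx":0,"wy":0,"wz":0,"claw":0}
    - {"tx":0,"ty":0,"tz":0,"wx":0,"wy":0,"wz":0,"claw":0}
    - {"tx":0,"ty":0,"tz":0,"wx":0,"wy":0,"wz":0,"claw":0}
    - {"tx":0,"ty":0,"tz":0,"wx":0,"wy":0,"wz":0,"claw":0}
    - {"tx":0,"ty":0,"tz":0,"wx":0,"wy":0,"wz":0,"claw":0}
  squeeze: 5

```text
time_s: 8.68
eef_pos: [501.3, 14.8, 104.6]
orientation: [[-1.0, -0.016, -0.0], [-0.016, 1.0, -0.0], [0.0, -0.0, -1.0]]
wrist_force: [-0.5, 0.5, 0.4]
grip_width: 36.5
grasp_force: 0.0
```

move_arm:
  motion:
    - {"tx":0,"ty":0,"tz":0,"wx":0,"wy":0,"wz":0,"claw":0}
    - {"tx":0,"ty":0,"tz":0,"wx":0,"wy":0,"wz":0,"claw":0}
    - {"tx":0,"ty":0,"tz":0,"wx":0,"wy":0,"wz":0,"claw":0}
    - {"tx":0,"ty":0,"tz":0,"wx":0,"wy":0,"wz":0,"claw":0}
    - {"tx":0,"ty":0,"tz":0,"wx":0,"wy":0,"wz":0,"claw":0}

```text
time_s: 9.1
eef_pos: [501.1, 14.9, 104.7]
orientation: [[-1.0, -0.016, -0.0], [-0.016, 1.0, -0.0], [0.0, -0.0, -1.0]]
wrist_force: [0.0, 0.8, -0.9]
grip_width: 3.8
grasp_force: 0.0
```

```bash
python3 - <<'E'
from h import *
s=read_state(); print(s['eef_pos'],s['grip_width'],s['wrist_force'].round(2))
c=cam('side'); x0,y0,x1,y1=(255,160,395,265); cv2.imwrite('pics/s3.png',cv2.resize(c['img'][y0:y1,x0:x1],None,fx=5,fy=5)[:,:,::-1])
E
```

```text
[501.10664018  14.85426105 104.68027286] 3.8002079628543357 [ 0.    0.75 -0.9 ]
```

View pics/s3.png

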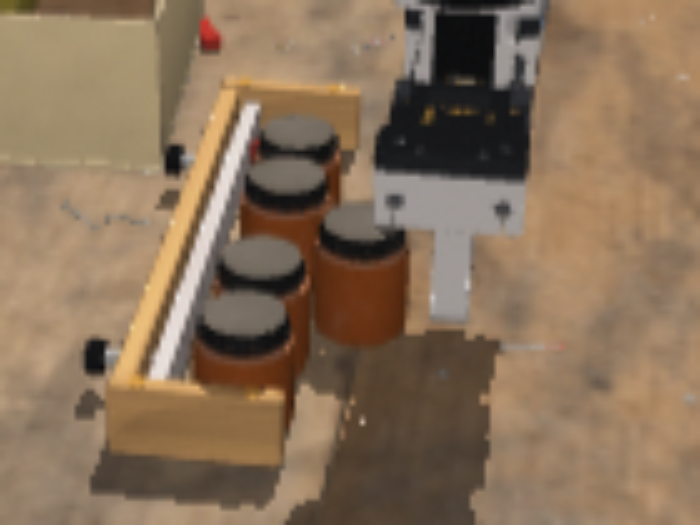

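The side crop shows the jar upright in front of the gap, with the closed fingers behind it and space behind the row up to the rail. Now I start pushing.

move_arm:
  motion:
    - {"tx":-0.2,"ty":0,"tz":0,"wx":0,"wy":0,"wz":0,"claw":0}
    - {"tx":-0.15,"ty":0,"tz":0,"wx":0,"wy":0,"wz":0,"claw":0}
    - {"tx":-0.1,"ty":0,"tz":0,"wx":0,"wy":0,"wz":0,"claw":0}
    - {"tx":-0.1,"ty":0,"tz":0,"wx":0,"wy":0,"wz":0,"claw":0}
    - {"tx":-0.1,"ty":0,"tz":0,"wx":0,"wy":0,"wz":0,"claw":0}

```text
time_s: 9.57
eef_pos: [520.8, 15.1, 104.6]
orientation: [[-1.0, -0.015, -0.0], [-0.015, 1.0, -0.0], [0.0, -0.0, -1.0]]
wrist_force: [-1.5, -0.0, 1.2]
grip_width: 0.8
grasp_force: 0.7
```

move_arm:
  motion:
    - {"tx":-0.1,"ty":0,"tz":0,"wx":0,"wy":0,"wz":0,"claw":0}
    - {"tx":-0.1,"ty":0,"tz":0,"wx":0,"wy":0,"wz":0,"claw":0}
    - {"tx":-0.1,"ty":0,"tz":0,"wx":0,"wy":0,"wz":0,"claw":0}
    - {"tx":-0.05,"ty":0,"tz":0,"wx":0,"wy":0,"wz":0,"claw":0}
    - {"tx":0,"ty":0,"tz":0,"wx":0,"wy":0,"wz":0,"claw":0}

```text
time_s: 9.98
eef_pos: [531.5, 15.3, 104.7]
orientation: [[-1.0, -0.015, 0.0], [-0.015, 1.0, -0.0], [-0.0, -0.0, -1.0]]
wrist_force: [-0.1, 0.1, -0.0]
grip_width: 0.6
grasp_force: 0.0
```

```bash
python3 - <<'E'
from m import *
c=cam('side'); lids(c,(255,160,395,265)); 
E
```

```text
lid px [309.9047619  189.47619048] 21 mean [601.5 -57.1  57. ] top [599.8 -57.   58.5] rng [587. -73.] [612. -50.]
lid px [308.82926829 199.09756098] 41 mean [596.1  -6.9  56.3] top [595.   -7.8  59.1] rng [580. -23.] [611.  -2.]
lid px [320.44047619 207.64285714] 84 mean [560.8  31.3  57. ] top [560.9  30.   59.3] rng [544.  15.] [583.  39.]
lid px [306.72307692 215.63076923] 65 mean [587.9  73.1  56.6] top [586.2  73.7  59. ] rng [570.  54.] [608.  80.]
lid px [303.46666667 227.32222222] 90 mean [586.7 124.   56.7] top [585.1 123.2  59.4] rng [569. 108.] [608. 131.]
```

move_arm:
  motion:
    - {"tx":-0.06,"ty":0,"tz":0,"wx":0,"wy":0,"wz":0,"claw":0}
    - {"tx":-0.06,"ty":0,"tz":0,"wx":0,"wy":0,"wz":0,"claw":0}
    - {"tx":-0.03,"ty":0,"tz":0,"wx":0,"wy":0,"wz":0,"claw":0}

```text
time_s: 10.28
eef_pos: [535.4, 15.4, 104.6]
orientation: [[-1.0, -0.016, -0.001], [-0.016, 1.0, 0.0], [0.001, 0.0, -1.0]]
wrist_force: [-3.9, 0.3, 1.6]
grip_width: 0.5
grasp_force: 2.0
```

move_arm:
  motion:
    - {"tx":-0.03,"ty":0,"tz":0,"wx":0,"wy":0,"wz":0,"claw":0}
    - {"tx":-0.03,"ty":0,"tz":0,"wx":0,"wy":0,"wz":0,"claw":0}
    - {"tx":-0.03,"ty":0,"tz":0,"wx":0,"wy":0,"wz":0,"claw":0}

```text
time_s: 10.53
eef_pos: [538.3, 15.4, 104.6]
orientation: [[-1.0, -0.016, -0.0], [-0.016, 1.0, -0.0], [0.0, -0.0, -1.0]]
wrist_force: [-2.9, -0.0, 0.3]
grip_width: 0.4
grasp_force: 1.5
```

move_arm:
  motion:
    - {"tx":-0.03,"ty":0,"tz":0,"wx":0,"wy":0,"wz":0,"claw":0}
    - {"tx":-0.03,"ty":0,"tz":0,"wx":0,"wy":0,"wz":0,"claw":0}
    - {"tx":-0.03,"ty":0,"tz":0,"wx":0,"wy":0,"wz":0,"claw":0}

```text
time_s: 10.78
eef_pos: [541.1, 15.5, 104.6]
orientation: [[-1.0, -0.016, -0.0], [-0.016, 1.0, -0.0], [0.0, -0.0, -1.0]]
wrist_force: [-3.9, 0.1, 0.7]
grip_width: 0.4
grasp_force: 1.5
```

move_arm:
  motion:
    - {"tx":-0.03,"ty":0,"tz":0,"wx":0,"wy":0,"wz":0,"claw":0}
    - {"tx":-0.03,"ty":0,"tz":0,"wx":0,"wy":0,"wz":0,"claw":0}
    - {"tx":-0.03,"ty":0,"tz":0,"wx":0,"wy":0,"wz":0,"claw":0}

```text
time_s: 11.03
eef_pos: [543.8, 15.5, 104.7]
orientation: [[-1.0, -0.016, -0.0], [-0.016, 1.0, -0.0], [0.0, -0.0, -1.0]]
wrist_force: [-3.5, 0.6, -1.2]
grip_width: 0.4
grasp_force: 1.3
```

```bash
python3 - <<'E'
from m import *
c=cam('side'); lids(c,(255,160,395,265)); print(c['state']['wrist_force'])
E
```

```text
lid px [305.48571429 198.71428571] 35 mean [604.8  -7.5  56.2] top [603.5  -7.4  59.7] rng [593. -17.] [616.  -2.]
lid px [308.02867384 218.38709677] 279 mean [582.4  84.6  57.3] top [582.3  85.4  59.6] rng [556.  19.] [615. 133.]
[-3.52209544  0.59173642 -1.22981297]
```

move_arm:
  motion:
    - {"tx":-0.03,"ty":0,"tz":0,"wx":0,"wy":0,"wz":0,"claw":0}
    - {"tx":-0.03,"ty":0,"tz":0,"wx":0,"wy":0,"wz":0,"claw":0}
    - {"tx":-0.03,"ty":0,"tz":0,"wx":0,"wy":0,"wz":0,"claw":0}

```text
time_s: 11.33
eef_pos: [546.5, 15.6, 104.7]
orientation: [[-1.0, -0.016, -0.0], [-0.016, 1.0, -0.0], [0.0, -0.0, -1.0]]
wrist_force: [-2.4, 1.0, -0.4]
grip_width: 0.3
grasp_force: 1.2
```

```bash
python3 - <<'E'
from h import *
print(read_state()['wrist_force'])
c=cam('side'); x0,y0,x1,y1=(255,160,395,265); cv2.imwrite('pics/s4.png',cv2.resize(c['img'][y0:y1,x0:x1],None,fx=5,fy=5)[:,:,::-1])
E
```

```text
[-2.41451539  1.04953961 -0.36385953]
```

View pics/s4.png

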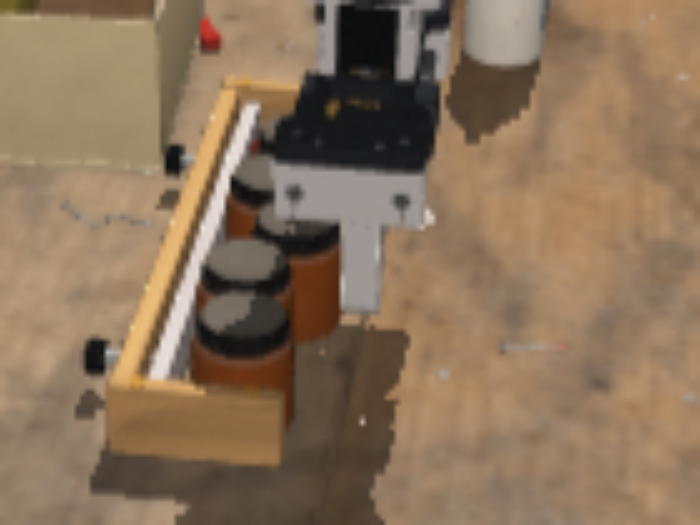

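The crop shows b and c sliding back toward the rail as the jar presses, all upright. I'll continue slowly.

move_arm:
  motion:
    - {"tx":-0.03,"ty":0,"tz":0,"wx":0,"wy":0,"wz":0,"claw":0}
    - {"tx":-0.03,"ty":0,"tz":0,"wx":0,"wy":0,"wz":0,"claw":0}

```text
time_s: 11.55
eef_pos: [548.3, 15.6, 104.7]
orientation: [[-1.0, -0.016, -0.0], [-0.016, 1.0, -0.0], [0.0, -0.0, -1.0]]
wrist_force: [-2.8, 0.4, -0.1]
grip_width: 0.1
grasp_force: 1.2
```

move_arm:
  motion:
    - {"tx":-0.03,"ty":0,"tz":0,"wx":0,"wy":0,"wz":0,"claw":0}
    - {"tx":-0.03,"ty":0,"tz":0,"wx":0,"wy":0,"wz":0,"claw":0}

```text
time_s: 11.72
eef_pos: [550.1, 15.6, 104.7]
orientation: [[-1.0, -0.016, -0.0], [-0.016, 1.0, -0.0], [0.0, -0.0, -1.0]]
wrist_force: [-2.6, -0.4, -0.9]
grip_width: 0.5
grasp_force: 1.3
```

move_arm:
  motion:
    - {"tx":-0.03,"ty":0,"tz":0,"wx":0,"wy":0,"wz":0,"claw":0}
    - {"tx":-0.02,"ty":0,"tz":0,"wx":0,"wy":0,"wz":0,"claw":0}

```text
time_s: 11.88
eef_pos: [551.4, 15.7, 104.6]
orientation: [[-1.0, -0.016, -0.001], [-0.016, 1.0, 0.0], [0.001, 0.0, -1.0]]
wrist_force: [-6.6, 1.1, 2.8]
grip_width: 0.6
grasp_force: 3.1
```

move_arm:
  motion:
    - {"tx":-0.02,"ty":0,"tz":0,"wx":0,"wy":0,"wz":0,"claw":0}
    - {"tx":-0.02,"ty":0,"tz":0,"wx":0,"wy":0,"wz":0,"claw":0}

```text
time_s: 12.05
eef_pos: [551.8, 15.8, 104.5]
orientation: [[-1.0, -0.016, -0.002], [-0.016, 1.0, 0.0], [0.002, 0.0, -1.0]]
wrist_force: [-11.2, 1.7, 5.1]
grip_width: 0.7
grasp_force: 5.3
```

move_arm:
  motion:
    - {"tx":-0.02,"ty":0,"tz":0,"wx":0,"wy":0,"wz":0,"claw":0}
    - {"tx":-0.02,"ty":0,"tz":0,"wx":0,"wy":0,"wz":0,"claw":0}

```text
time_s: 12.22
eef_pos: [552.2, 15.9, 104.4]
orientation: [[-1.0, -0.016, -0.004], [-0.016, 1.0, 0.0], [0.004, 0.0, -1.0]]
wrist_force: [-16.1, 2.7, 10.0]
grip_width: 0.5
grasp_force: 8.1
```

move_arm:
  motion:
    - {"tx":-0.015,"ty":0,"tz":0,"wx":0,"wy":0,"wz":0,"claw":0}
    - {"tx":0,"ty":0,"tz":0,"wx":0,"wy":0,"wz":0,"claw":0}
    - {"tx":0,"ty":0,"tz":0,"wx":0,"wy":0,"wz":0,"claw":0}

```text
time_s: 12.47
eef_pos: [552.3, 15.8, 104.2]
orientation: [[-1.0, -0.016, -0.005], [-0.016, 1.0, 0.0], [0.005, 0.0, -1.0]]
wrist_force: [-15.5, 1.5, 9.2]
grip_width: -0.1
grasp_force: 7.7
```

```bash
python3 - <<'E'
from h import *
s=read_state();print(s['eef_pos'],s['wrist_force'],s['wrist_torque'])
c=cam('scene'); x0,y0,x1,y1=(275,165,375,240); a=cv2.resize(c['img'][y0:y1,x0:x1],(560,420))
c=cam('side'); x0,y0,x1,y1=(270,175,350,255); b=cv2.resize(c['img'][y0:y1,x0:x1],(240,240)); 
cv2.imwrite('pics/s5.png',np.hstack([a,cv2.copyMakeBorder(b,0,180,0,0,cv2.BORDER_CONSTANT)])[:,:,::-1])
E
```

```text
[552.31193311  15.84204294 104.24139727] [-15.52179971   1.49794026   9.19960352] [0.43848357 3.27868781 0.08434938]
```

View pics/s5.png

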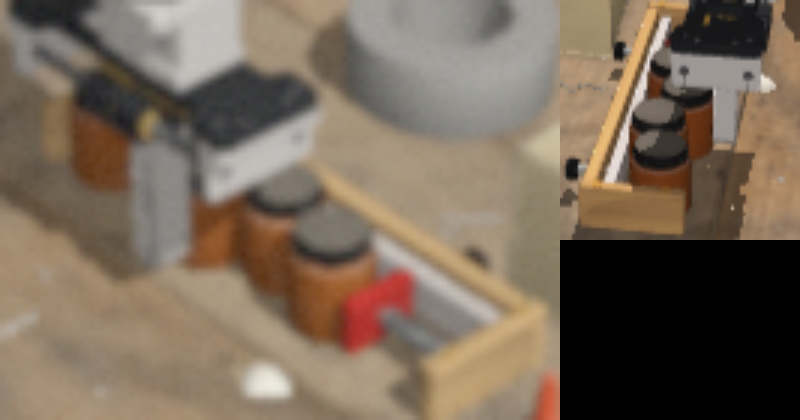

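The jar is wedging in upright, with c back near the rail. The push is about 15 N with some downward drag, so I'll relieve the drag and go on in small steps.

move_arm:
  motion:
    - {"tx":0,"ty":0,"tz":-0.03,"wx":0,"wy":0,"wz":0,"claw":0}
    - {"tx":0,"ty":0,"tz":0,"wx":0,"wy":0,"wz":0,"claw":0}

```text
time_s: 12.73
eef_pos: [552.8, 15.7, 105.0]
orientation: [[-1.0, -0.016, -0.003], [-0.016, 1.0, -0.0], [0.003, -0.0, -1.0]]
wrist_force: [-8.5, 0.6, -1.8]
grip_width: 0.4
grasp_force: 4.1
```

move_arm:
  motion:
    - {"tx":-0.015,"ty":0,"tz":0,"wx":0,"wy":0,"wz":0,"claw":0}
    - {"tx":0,"ty":0,"tz":0,"wx":0,"wy":0,"wz":0,"claw":0}

```text
time_s: 12.9
eef_pos: [553.2, 15.6, 104.9]
orientation: [[-1.0, -0.016, -0.004], [-0.016, 1.0, -0.0], [0.004, -0.0, -1.0]]
wrist_force: [-9.2, -0.3, -1.2]
grip_width: 0.5
grasp_force: 4.7
```

Raising the tool dropped the push to about 9 N, and the jar moves.

move_arm:
  motion:
    - {"tx":-0.02,"ty":0,"tz":0,"wx":0,"wy":0,"wz":0,"claw":0}
    - {"tx":-0.02,"ty":0,"tz":0,"wx":0,"wy":0,"wz":0,"claw":0}

```text
time_s: 13.07
eef_pos: [553.9, 15.6, 104.7]
orientation: [[-1.0, -0.016, -0.005], [-0.016, 1.0, -0.0], [0.005, -0.0, -1.0]]
wrist_force: [-13.4, 0.3, -0.8]
grip_width: 0.6
grasp_force: 6.5
```

move_arm:
  motion:
    - {"tx":-0.02,"ty":0,"tz":0,"wx":0,"wy":0,"wz":0,"claw":0}
    - {"tx":-0.02,"ty":0,"tz":0,"wx":0,"wy":0,"wz":0,"claw":0}

```text
time_s: 13.23
eef_pos: [554.8, 15.5, 104.6]
orientation: [[-1.0, -0.015, -0.005], [-0.015, 1.0, -0.0], [0.005, -0.0, -1.0]]
wrist_force: [-13.9, -0.3, 0.9]
grip_width: 0.6
grasp_force: 7.0
```

move_arm:
  motion:
    - {"tx":-0.02,"ty":0,"tz":0,"wx":0,"wy":0,"wz":0,"claw":0}
    - {"tx":-0.02,"ty":0,"tz":0,"wx":0,"wy":0,"wz":0,"claw":0}

```text
time_s: 13.4
eef_pos: [556.0, 15.4, 104.6]
orientation: [[-1.0, -0.015, -0.005], [-0.015, 1.0, -0.001], [0.005, -0.0, -1.0]]
wrist_force: [-13.2, -2.1, -0.2]
grip_width: 0.3
grasp_force: 6.6
```

move_arm:
  motion:
    - {"tx":-0.02,"ty":-0.01,"tz":0,"wx":0,"wy":0,"wz":0,"claw":0}
    - {"tx":-0.02,"ty":-0.01,"tz":0,"wx":0,"wy":0,"wz":0,"claw":0}

```text
time_s: 13.57
eef_pos: [557.7, 15.0, 104.7]
orientation: [[-1.0, -0.016, -0.004], [-0.016, 1.0, -0.0], [0.004, -0.0, -1.0]]
wrist_force: [-9.3, -0.3, -1.9]
grip_width: 0.8
grasp_force: 4.8
```

move_arm:
  motion:
    - {"tx":-0.02,"ty":-0.01,"tz":0,"wx":0,"wy":0,"wz":0,"claw":0}
    - {"tx":-0.02,"ty":-0.01,"tz":0,"wx":0,"wy":0,"wz":0,"claw":0}

```text
time_s: 13.73
eef_pos: [559.3, 14.6, 104.8]
orientation: [[-1.0, -0.016, -0.004], [-0.016, 1.0, -0.0], [0.004, -0.0, -1.0]]
wrist_force: [-7.4, 0.6, -3.3]
grip_width: 0.5
grasp_force: 4.0
```

move_arm:
  motion:
    - {"tx":-0.02,"ty":-0.01,"tz":0,"wx":0,"wy":0,"wz":0,"claw":0}
    - {"tx":-0.02,"ty":-0.01,"tz":0,"wx":0,"wy":0,"wz":0,"claw":0}

```text
time_s: 13.9
eef_pos: [560.8, 14.0, 104.9]
orientation: [[-1.0, -0.016, -0.003], [-0.016, 1.0, -0.0], [0.003, -0.0, -1.0]]
wrist_force: [-7.3, 0.9, -2.7]
grip_width: 0.5
grasp_force: 3.3
```

Force is fading, so I'll ease down toward the line and feel for the rail.

move_arm:
  motion:
    - {"tx":-0.02,"ty":-0.01,"tz":0.005,"wx":0,"wy":0,"wz":0,"claw":0}
    - {"tx":-0.02,"ty":-0.01,"tz":0,"wx":0,"wy":0,"wz":0,"claw":0}

```text
time_s: 14.07
eef_pos: [562.0, 13.5, 104.8]
orientation: [[-1.0, -0.016, -0.003], [-0.016, 1.0, -0.0], [0.003, 0.0, -1.0]]
wrist_force: [-8.0, 1.6, -2.5]
grip_width: 0.2
grasp_force: 3.8
```

move_arm:
  motion:
    - {"tx":-0.02,"ty":0,"tz":0,"wx":0,"wy":0,"wz":0,"claw":0}
    - {"tx":-0.02,"ty":0,"tz":0,"wx":0,"wy":0,"wz":0,"claw":0}

```text
time_s: 14.23
eef_pos: [563.2, 13.4, 104.8]
orientation: [[-1.0, -0.016, -0.003], [-0.016, 1.0, -0.0], [0.003, -0.0, -1.0]]
wrist_force: [-6.2, 0.8, -1.3]
grip_width: 0.7
grasp_force: 3.7
```

move_arm:
  motion:
    - {"tx":-0.02,"ty":0,"tz":0,"wx":0,"wy":0,"wz":0,"claw":0}
    - {"tx":-0.02,"ty":0,"tz":0,"wx":0,"wy":0,"wz":0,"claw":0}

```text
time_s: 14.4
eef_pos: [564.5, 13.4, 104.9]
orientation: [[-1.0, -0.016, -0.003], [-0.016, 1.0, -0.0], [0.003, -0.0, -1.0]]
wrist_force: [-6.3, 0.2, -2.3]
grip_width: 0.5
grasp_force: 3.4
```

move_arm:
  motion:
    - {"tx":-0.02,"ty":0,"tz":0,"wx":0,"wy":0,"wz":0,"claw":0}
    - {"tx":-0.02,"ty":0,"tz":0,"wx":0,"wy":0,"wz":0,"claw":0}

```text
time_s: 14.57
eef_pos: [565.9, 13.4, 104.9]
orientation: [[-1.0, -0.016, -0.002], [-0.016, 1.0, -0.0], [0.002, -0.0, -1.0]]
wrist_force: [-6.2, -0.5, -2.5]
grip_width: 0.3
grasp_force: 3.1
```

move_arm:
  motion:
    - {"tx":-0.015,"ty":0,"tz":0,"wx":0,"wy":0,"wz":0,"claw":0}
    - {"tx":-0.015,"ty":0,"tz":0,"wx":0,"wy":0,"wz":0,"claw":0}

```text
time_s: 14.73
eef_pos: [566.8, 13.5, 104.9]
orientation: [[-1.0, -0.016, -0.002], [-0.016, 1.0, -0.0], [0.002, -0.0, -1.0]]
wrist_force: [-5.9, -0.1, -2.0]
grip_width: 0.3
grasp_force: 2.9
```

move_arm:
  motion:
    - {"tx":-0.015,"ty":0,"tz":0,"wx":0,"wy":0,"wz":0,"claw":0}
    - {"tx":-0.015,"ty":0,"tz":0,"wx":0,"wy":0,"wz":0,"claw":0}

```text
time_s: 14.9
eef_pos: [567.8, 13.5, 105.0]
orientation: [[-1.0, -0.016, -0.002], [-0.016, 1.0, -0.0], [0.002, -0.0, -1.0]]
wrist_force: [-5.8, 0.2, -2.1]
grip_width: 0.4
grasp_force: 2.7
```

move_arm:
  motion:
    - {"tx":-0.015,"ty":0,"tz":0,"wx":0,"wy":0,"wz":0,"claw":0}
    - {"tx":-0.015,"ty":0,"tz":0,"wx":0,"wy":0,"wz":0,"claw":0}

```text
time_s: 15.07
eef_pos: [568.5, 13.5, 104.9]
orientation: [[-1.0, -0.016, -0.002], [-0.016, 1.0, -0.0], [0.002, -0.0, -1.0]]
wrist_force: [-8.6, 0.9, -1.2]
grip_width: 0.7
grasp_force: 4.1
```

move_arm:
  motion:
    - {"tx":-0.012,"ty":0,"tz":0,"wx":0,"wy":0,"wz":0,"claw":0}
    - {"tx":-0.012,"ty":0,"tz":0,"wx":0,"wy":0,"wz":0,"claw":0}

```text
time_s: 15.23
eef_pos: [568.7, 13.5, 104.8]
orientation: [[-1.0, -0.016, -0.004], [-0.016, 1.0, -0.0], [0.004, -0.0, -1.0]]
wrist_force: [-12.3, 0.5, 2.6]
grip_width: 0.7
grasp_force: 5.8
```

The rail is felt: a fresh rise from 6 to 12 N while the motion stalled at 568.6. I'll hold briefly, then withdraw gently.

move_arm:
  motion:
    - {"tx":0,"ty":0,"tz":0,"wx":0,"wy":0,"wz":0,"claw":0}
    - {"tx":0,"ty":0,"tz":0,"wx":0,"wy":0,"wz":0,"claw":0}
    - {"tx":0,"ty":0,"tz":0,"wx":0,"wy":0,"wz":0,"claw":0}

```text
time_s: 15.48
eef_pos: [568.7, 13.5, 104.8]
orientation: [[-1.0, -0.016, -0.004], [-0.016, 1.0, -0.0], [0.004, -0.0, -1.0]]
wrist_force: [-11.4, 0.4, 0.6]
grip_width: 0.5
grasp_force: 5.1
```

move_arm:
  motion:
    - {"tx":0.03,"ty":0,"tz":0,"wx":0,"wy":0,"wz":0,"claw":0}
    - {"tx":0.05,"ty":0,"tz":0,"wx":0,"wy":0,"wz":0,"claw":0}
    - {"tx":0.15,"ty":0,"tz":0,"wx":0,"wy":0,"wz":0,"claw":0}
    - {"tx":0.4,"ty":0,"tz":0,"wx":0,"wy":0,"wz":0,"claw":0}
    - {"tx":0.8,"ty":0,"tz":0,"wx":0,"wy":0,"wz":0,"claw":0}

```text
time_s: 15.9
eef_pos: [529.0, 13.0, 105.8]
orientation: [[-1.0, -0.016, 0.003], [-0.016, 1.0, -0.0], [-0.003, -0.0, -1.0]]
wrist_force: [-1.1, 1.2, 0.0]
grip_width: 0.4
grasp_force: 0.0
```

move_arm:
  motion:
    - {"tx":0.4,"ty":0,"tz":-0.6,"wx":0,"wy":0,"wz":0,"claw":0}
    - {"tx":0,"ty":0,"tz":-0.95,"wx":0,"wy":0,"wz":0,"claw":0}
    - {"tx":0,"ty":0,"tz":-0.95,"wx":0,"wy":0,"wz":0,"claw":0}
    - {"tx":0,"ty":0,"tz":-0.95,"wx":0,"wy":0,"wz":0,"claw":0}
    - {"tx":0,"ty":0,"tz":-0.95,"wx":0,"wy":0,"wz":0,"claw":0}

```text
time_s: 16.32
eef_pos: [515.3, 12.6, 239.1]
orientation: [[-1.0, -0.015, 0.001], [-0.015, 1.0, 0.0], [-0.001, 0.0, -1.0]]
wrist_force: [0.5, 0.5, 0.5]
grip_width: 0.7
grasp_force: 0.0
```

move_arm:
  motion:
    - {"tx":-0.5,"ty":0,"tz":-0.95,"wx":0,"wy":0,"wz":0,"claw":0}
    - {"tx":-0.8,"ty":0,"tz":-0.95,"wx":0,"wy":0,"wz":0,"claw":0}
    - {"tx":-0.8,"ty":0,"tz":-0.95,"wx":0,"wy":0,"wz":0,"claw":0}
    - {"tx":-0.8,"ty":0,"tz":0,"wx":0,"wy":0,"wz":0,"claw":0}
    - {"tx":0,"ty":0,"tz":0,"wx":0,"wy":0,"wz":0,"claw":0}

```text
time_s: 16.73
eef_pos: [606.1, 14.5, 324.8]
orientation: [[-1.0, -0.016, 0.005], [-0.016, 1.0, 0.0], [-0.005, 0.0, -1.0]]
wrist_force: [-2.2, 0.4, -2.0]
grip_width: 0.2
grasp_force: 0.0
```

```bash
python3 - <<'E'
from m import *
c=cam('wrist'); c=cam('wrist'); s=c['state']; print(s['eef_pos'],s['time_s']); save(c,'w6.png')
tops(c,(0,60,640,300)); np.savez('w6.npz',**c)
E
```

```text
[603.91872512  14.13978629 323.3992621 ] 16.7833
top px [218. 164.] area 1339 circle 590.3 -79.1 r 20.8
top px [407. 168.] area 1338 circle 590.4 107.6 r 20.9
top px [264. 177.] area 1348 circle 602.4 -33.2 r 20.9
top px [312. 177.] area 1350 circle 601.7 14.4 r 21.0
top px [360. 177.] area 1332 circle 601.2 61.3 r 21.1
```

View pics/w6.png

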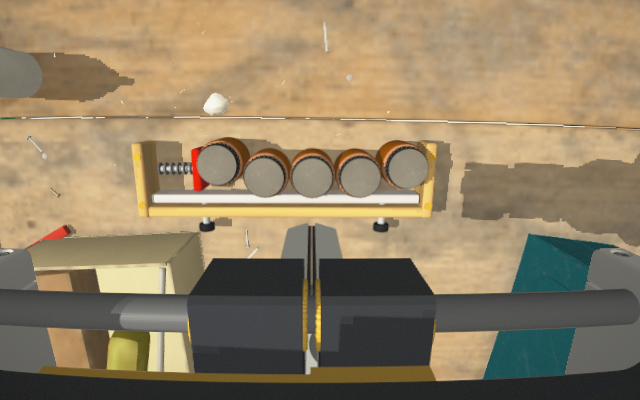

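The wrist view shows all five jars upright. The new jar (312,177) is level with b and c along the rail, and the red follower at (198,168) has been pushed back. I'll check that nothing drifts and that the bottle is unmoved before handing in.

move_arm:
  motion:
    - {"tx":0,"ty":0,"tz":0,"wx":0,"wy":0,"wz":0,"claw":0}
    - {"tx":0,"ty":0,"tz":0,"wx":0,"wy":0,"wz":0,"claw":0}
    - {"tx":0,"ty":0,"tz":0,"wx":0,"wy":0,"wz":0,"claw":0}
    - {"tx":0,"ty":0,"tz":0,"wx":0,"wy":0,"wz":0,"claw":0}
    - {"tx":0,"ty":0,"tz":0,"wx":0,"wy":0,"wz":0,"claw":0}

```text
time_s: 17.25
eef_pos: [602.1, 14.0, 322.9]
orientation: [[-1.0, -0.016, -0.0], [-0.016, 1.0, 0.0], [0.0, 0.0, -1.0]]
wrist_force: [-0.1, 0.6, 0.1]
grip_width: 0.6
grasp_force: 0.0
```

```bash
python3 - <<'E'
from m import *
c=cam('wrist'); print(c['state']['eef_pos'],c['state']['time_s']); tops(c,(0,60,640,300))
x=[pts(c,[(u,v)],30)[0,:2].round(1) for u,v in ((288,193),(336,193))]
g=c['img'][:,288].max(1); print(g[180:215:1])
for v in range(190,200): print(v,pts(c,[(288,v)],30)[0,0].round(1),end=' ')
a=dict(np.load('scene0.npz'))['img'].astype(int); b=cam('scene')['img'].astype(int)
print('bottle diff',abs(a-b)[235:292,355:388].mean())
E
```

```text
[602.0912739   14.02127316 322.94656836] 17.25
top px [218. 167.] area 1320 circle 590.1 -79.3 r 21.0
top px [407. 170.] area 1345 circle 590.5 107.8 r 21.2
top px [264. 180.] area 1348 circle 602.4 -33.2 r 21.2
top px [312. 180.] area 1362 circle 601.8 14.3 r 21.2
top px [360. 180.] area 1318 circle 601.2 61.8 r 20.9
[101 102 108 115 125 137 141 142 138 139 137 137 132 122 123 123 130 193
 236 241 242 242 241 240 234 194 126 134 135 166 224 243 245 245 245]
190 618.8 191 619.9 192 621.0 193 622.1 194 623.2 195 624.3 196 625.5 197 626.6 198 627.7 199 628.8 bottle diff 3.586390217969165
```

```bash
python3 -c "from bench import finish_job; print(finish_job())"
```

```text
the job is handed in; nothing more can be done
None
```

The amber jar is in the row between jar_b and jar_c and pressed home against the rail, felt as a fresh rise in push from 6 to 12 N. All five jars are upright, nothing touched the glue bottle, and the end jars (a and d) still stand about 11 mm forward of the middle three; handed in at about 17 s, no verdict returned.

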